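Retain the drive pulley with its spring clip

ROBOT

A 7-joint arm with a two-finger parallel gripper is mounted at the origin on the work surface. World frame = base frame: x ahead of the robot, y to its left, z up, the work surface at z = 0. Lengths are in mm, angles in rad, forces in N, time in s.
With the tool pointing down it reaches from about 400 to 875 mm from the base axis. Payload 19.3 kg.
Tool frame: the origin (TCP) lies at the very end of the fingers, on their centre line; the grasp point (between the pads) lies 19 mm behind it (grip_point_offset is the z of the grasp point in the tool frame, in mm); z points along the fingers, x is the direction in which the jaws open and shut, and the axes are right-handed (so a half turn about z gives the same grasp; the last joint's range is limited). The gripper opens to 85 mm and grips with 20 to 120 N. Pads are 22 mm wide; open, the fingers measure 114 mm over their backs; the gripper's body (76 mm by 85 mm) begins 54 mm behind the grasp point. The pads swing forward as they close: fully open they stand 13 mm farther back than shut.
Start: joints at [-1.333, 0.521, -0.036, 1.599, 0.021, 1.021, -0.113], TCP at [189.37, 595.612, 231.291] pointing down, gripper open.
Joint ranges: [-2.91, 2.91], [-0.3, 2.13], [-1.5, 1.42], [0.17, 2.43], [-1.26, 4.41], [0.16, 1.93], [-2.52, 2.52]. Speed limits (rad/s): [1.89, 1.89, 2.39, 2.39, 3.01, 3.01, 3.01].

INTERFACE

Orientations are given as a 3x3 rotation matrix whose columns are the frame's x, y, z axes.
In Python, from workcell import movep, movel, goto_joints, open_gripper, clamp, wait, inverse_kinematics, read_state, camera, PlanningError, finish_job, grip_point_offset gives the robot as it stands. Calls block until the motion is done:
- movep(position, orientation): joint-space move of the TCP to a pose.
- movel(position, frame=None, max_speed=150, guard=None): straight line of the TCP; frame=None keeps the orientation; max_speed is the mean speed in mm/s. With guard (N) it stops when the force on the tool has changed by that much, and returns True; else False.
- goto_joints(angles): joint-space move.
- open_gripper() and clamp(): open the fingers fully, or close them until they stop; the grip force is fixed at half the most.
- wait(seconds).
- inverse_kinematics(position, orientation): joint angles nearest the present ones, or None.
- read_state(): the state.
- camera(name): name is "side" or "top"; returns a dict with "image" (400x640x3 uint8, blue, green, red), "range_z" (400x640 float32, mm along the optical axis (not along the pixel's ray), 0 where there is no reading), "fx", "fy", "cx", "cy" (pixels), "dist_coeffs" ([k1, k2, p1, p2, k3] as OpenCV has them; the pictures are not rectified), "cam_to_world" (4x4, takes a point from camera to world coordinates). Camera axes: x right, y up, looking along -z (the intrinsics and any distortion apply to the point x, -y, -z); pixel columns grow to the right and rows downward; lengths in mm; the calibration is good to about 2 mm. A picture is of the moment at which its call begins.
A pose or a line that the arm cannot do raises PlanningError and nothing moves.
- finish_job(): hands the job in, once; it reports no verdict.
The state is a dict: "time": time; "qpos": joint angles; "qvel": joint speeds; "joint_efforts": joint torques, N m; "eef_pos": TCP position; "tool_rot": TCP orientation; "ft_force": force on the tool from outside, world axes, zero at the start; "torque": the same for the moment, N m; "finger_gap": finger opening in mm.
Only numpy, scipy, OpenCV 4.12 (cv2) and the standard library are available. Lean on these libraries where they do the work, as an engineer would, in place of code of your own. Each camera call takes 0.05 s, during which the arm holds its last target. There are 200 camera calls.

TASK

The belt pulley on the chromatograph's drive module has crept out over its clip groove: slide it fully home towards the housing. Then take the spring clip from its rack and press it straight down into the shaft groove just outside the pulley until it snaps fully home, gently, without forcing it down on the full-size part of the shaft, and let go of it. Leave the bottle, the screwdriver and the mouse alone.

Things in the scene. Friction and masses are not known exactly. Their poses are not given: they have to be found in the camera images.
- drive: cream drive module with a black foot band, fixed to the bench, 110 x 110 mm, 115 mm high; origin at the centre of its underside, z up. A horizontal steel shaft comes out of its face at y = -55 mm and runs along the module's -y, axis at x = 0, 85 mm above the bench; 24 mm thick, free end nominally 52 mm from the face, with a clip groove (16 mm thick core, 6.6 mm wide). Pulley and shaft do not turn.
- groove_nominal (a point): nominal centre of the clip groove, on the shaft axis, 29.3 mm out from the module's face (y = -84.3 mm of the module, z = 85 mm, same axes). The shaft is set deeper or shallower from one module to the next, so the real groove, with pulley shoulder and shaft end, lies up to 9 mm either way along the shaft from here; height and x are true.
- pulley (a joint): place of the bare aluminium toothed pulley (48 mm diameter, 14 mm wide) along the shaft, m: 0 = home against the shaft's shoulder, growing outwards, away from the housing, to 0.020. About 2.5 N of friction; stays where left. When home its outer face is 1 mm short of the groove's near edge, 4.3 mm from the groove's centre; at the start it covers part or all of the groove.
- clip_grip (a point): centre of the black grip block of the spring clip (16 mm along x, 10 mm along y, 28 mm high in z). The clip is loose, about 40 g, 5 mm thick (y), and stands upright in its rack, jaws down. Below the block: a neck 12 mm wide and 14 mm high, a bridge 28 mm wide, then two sprung jaws, lips 10 mm apart. The clip's y must lie along the shaft, either way round.
- clip_seat (a point): centre of the clip's round opening, 42 mm below clip_grip, 9.8 mm above the clip's feet; same axes; on the shaft axis when seated. The lips first touch the groove core with it 14 mm above the axis, the full shaft with it 19 mm above. Snapping over the core takes 12 to 17 N; then the bridge comes to rest on the core. On the full shaft it cannot seat; pushing with over 25 N is too much.
- rack: fixed grey plastic block 60 x 47 mm, 26 mm high, with the slot that holds the clip upright (6.6 mm wide in y, 42 mm long in x, floor 6 mm above the bench); origin at the centre of its underside
- solvent: bystander: glass bottle with a blue cap, 50 mm diameter, 90 mm high, origin at its underside
- screwdriver: bystander: screwdriver with a black handle lying on the bench
- mouse: bystander: black computer mouse, 100 x 58 mm, 31 mm high, origin at its underside

How it is judged (in metres and radians):
On the way, in this order (a step that is already met when the one before it is completed fails the run):
1. the pulley is fully home on the shaft (value of joint pulley below 0.0015 m), for 0.2 s.
2. the clip has snapped down onto the groove core (z of clip_seat in the frame of drive between 0.083 and 0.087 m and x of clip_seat in the frame of drive between -0.002 and 0.002 m and y of clip_seat in the frame of drive between -0.0948 and -0.0738 m), for 0.2 s.
At the end, for the whole second after the job is handed in: the pulley is home (within 2 mm of its shoulder); the clip sits in the groove, its opening centred on the shaft axis within 2 mm sideways and in height, square to the shaft within 0.15 rad, and is released (all of step 2 and value of joint pulley below 0.002 m and angle between the y axis of clip_seat and the y axis of drive, either way round below 0.15 rad and contact force between the fingers and anything else below 0.2 N); the robot touches nothing.
It fails at once if the clip is forced on the shaft or pulley: its contact forces (jaws and bridge added up, some 20 N of it the clip's own grip when seated) exceed 50 N (contact force between clip and shaft above 50 N).
It fails at once if the robot pushes on the shaft or pulley with more than 40 N (contact force between any of the fingers, the arm and shaft above 40 N).
It fails at once if a bystander is moved more than 20 mm (distance of any of solvent, screwdriver, mouse from where it was at the start of the episode above 0.02 m).
It also fails if it takes over 54 s, if anything falls off the work surface, if the arm or the gripper's body presses on something with over 40 N, if the wrist force passes 120 N, or if a joint passes its speed limit or range.

## Working session

There is one attempt and no reset: what is moved stays moved. The work goes in short steps, each a Python script; the robot and the scene stay as the last script left them, time stands still between calls to the robot, and variables do not carry over. Pictures are saved under pics/ and viewed, about 8 in all and at most 12, crops included, and the job is handed in when it is done.

```bash
mkdir -p pics; ls; cat > h.py <<'E'
import numpy as np, cv2
from workcell import *
def cloud(c):
    h,w=c["range_z"].shape
    v,u=np.mgrid[0:h,0:w].astype(np.float64)
    K=np.array([[c["fx"],0,c["cx"]],[0,c["fy"],c["cy"]],[0,0,1.]])
    p=cv2.undistortPoints(np.stack([u.ravel(),v.ravel()],1)[:,None],K,np.array(c["dist_coeffs"],float))[:,0].reshape(h,w,2)
    z=c["range_z"]; P=np.stack([p[...,0]*z,-p[...,1]*z,-z],-1)
    M=np.array(c["cam_to_world"]); W=P@M[:3,:3].T+M[:3,3]; W[z==0]=np.nan
    return W
E
python3 - <<'E'
from h import *
for n in("top","side"):
    c=camera(n); cv2.imwrite(f"pics/{n}0.png",c["image"]); np.savez(f"{n}0.npz",**{k:np.array(v) for k,v in c.items()})
    print(n,np.round(c["cam_to_world"],3).tolist(),c["fx"],c["dist_coeffs"])
E
```

```text
pics
top [[0.027, 0.999, -0.032, 485.073], [-1.0, 0.027, 0.013, -0.175], [0.014, 0.032, 0.999, 1059.645], [0.0, 0.0, 0.0, 1.0]] 397.32694918633143 [-0.04023107  0.          0.          0.          0.        ]
side [[0.919, 0.226, -0.322, 203.493], [-0.393, 0.481, -0.784, -759.349], [-0.022, 0.847, 0.531, 602.675], [0.0, 0.0, 0.0, 1.0]] 416.5538603119828 [-0.09625351  0.          0.          0.          0.        ]
```

View pics/top0.png

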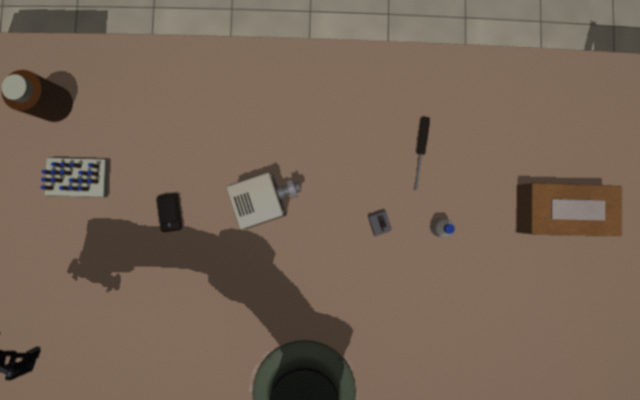

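View pics/side0.png

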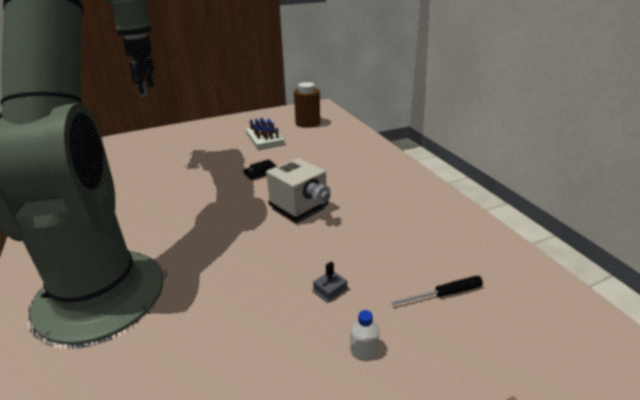

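The top view shows the drive at (257,200) with its shaft pointing right and slightly up to about (295,186). The rack and clip are at (379,222), the bottle at (445,229), the screwdriver at (420,150) and the mouse at (169,212). The side view agrees: drive (297,190), rack and clip (330,280).

```bash
cat > m.py <<'E'
from h import *
for n,boxes in (("top",dict(drive=(215,160,310,240),rack=(360,200,400,245))),("side",dict(drive=(255,150,340,230),rack=(305,255,355,305)))):
    c=dict(np.load(f"{n}0.npz")); W=cloud(c)
    for k,(a,b,d,e) in boxes.items():
        P=W[b:e,a:d].reshape(-1,3); P=P[~np.isnan(P[:,0])]
        for nm,lo,hi in ((("top",108,122),("shaft",88,113)) if k=="drive" else (("racktop",21,31),("clip",40,80))):
            Q=P[(P[:,2]>lo)&(P[:,2]<hi)]
            if len(Q)<4: print(n,nm,len(Q)); continue
            r=cv2.minAreaRect(Q[:,:2].astype(np.float32))
            print(n,k,nm,len(Q),"med",np.median(Q,0).round(1),"rect",np.round(r[0],1),np.round(r[1],1),round(r[2],1))
            if nm in("shaft","clip"): print(Q[np.argsort(Q[:,1])][::max(1,len(Q)//30)].round(1).tolist())
    B=W[5:395:20,200:420:20].reshape(-1,3); print("bench z",np.nanmedian(B[:,2]))
E
python3 m.py
python3 - <<'E'
import cv2
a=cv2.imread("pics/top0.png"); b=cv2.imread("pics/side0.png")
f=lambda i,x,y,w,h,s:cv2.resize(i[y:y+h,x:x+w],None,fx=s,fy=s,interpolation=cv2.INTER_CUBIC)
import numpy as np
cv2.imwrite("pics/crop1.png",np.vstack([np.hstack([f(a,220,165,90,70,4),f(a,355,195,90,70,4)]),np.hstack([f(b,260,150,90,70,4),f(b,300,245,90,70,4)])]))
E
```

```text
top drive top 2131 med [499.  128.7 114.4] rect [506.2 108.6] [109.7 154.5] 19.9
top drive shaft 789 med [519.5  91.2 111.1] rect [509.3 102.6] [111.2 168.1] 20.0
[[531.8, 22.1, 95.2], [538.8, 29.6, 95.8], [533.7, 34.2, 98.4], [530.8, 38.7, 105.7], [550.3, 41.9, 100.6], [538.0, 46.3, 102.5], [530.7, 51.0, 99.9], [528.3, 55.9, 96.8], [508.9, 60.6, 91.1], [520.6, 65.1, 102.1], [472.4, 67.8, 110.9], [498.6, 71.1, 109.5], [513.1, 74.6, 100.5], [510.3, 78.4, 111.8], [495.8, 85.1, 112.2], [561.0, 90.4, 101.9], [550.4, 96.4, 111.5], [514.3, 104.6, 113.0], [514.2, 109.4, 113.0], [464.0, 115.1, 112.1], [521.0, 121.5, 112.9], [537.6, 127.0, 111.8], [557.2, 133.5, 103.9], [549.3, 139.3, 111.4], [465.5, 146.3, 110.8], [513.0, 152.3, 112.3], [536.7, 157.9, 112.4], [510.3, 164.2, 112.4], [541.3, 170.4, 110.2], [538.6, 179.6, 111.4], [514.4, 190.7, 111.5]]
top rack racktop 296 med [ 451.9 -184.7   25.6] rect [ 450.9 -188.3] [51.6 46.8] 19.0
top rack clip 37 med [ 451.4 -186.3   70.3] rect [ 450.8 -187.2] [15.4  9.9] 11.3
[[443.9, -192.2, 68.6], [451.4, -192.0, 68.6], [449.0, -191.6, 71.0], [454.0, 
[... 1876 characters left out ...]
63.5], [444.0, -191.5, 66.4], [446.1, -191.0, 52.4], [446.5, -190.8, 70.1], [448.6, -190.4, 58.8], [446.2, -190.3, 41.3], [450.8, -190.2, 52.6], [442.4, -190.0, 60.7], [451.0, -189.8, 57.4], [442.4, -189.7, 52.7], [444.4, -189.5, 41.3], [448.9, -189.4, 47.4], [445.1, -189.2, 71.9], [453.6, -188.6, 50.3], [455.8, -188.5, 46.7], [451.8, -188.4, 68.9], [456.0, -188.2, 54.3], [443.5, -188.0, 74.0], [441.1, -187.9, 56.9], [454.2, -187.8, 67.5], [448.0, -187.4, 72.0], [456.8, -186.9, 68.5], [442.1, -186.4, 73.3], [442.3, -185.9, 70.3], [457.4, -185.6, 72.3], [453.5, -184.6, 73.0], [445.2, -184.2, 73.1], [440.8, -183.5, 53.5], [441.4, -182.9, 68.3], [450.8, -181.2, 73.8]]
bench z 0.6959253481561518
```

View pics/crop1.png

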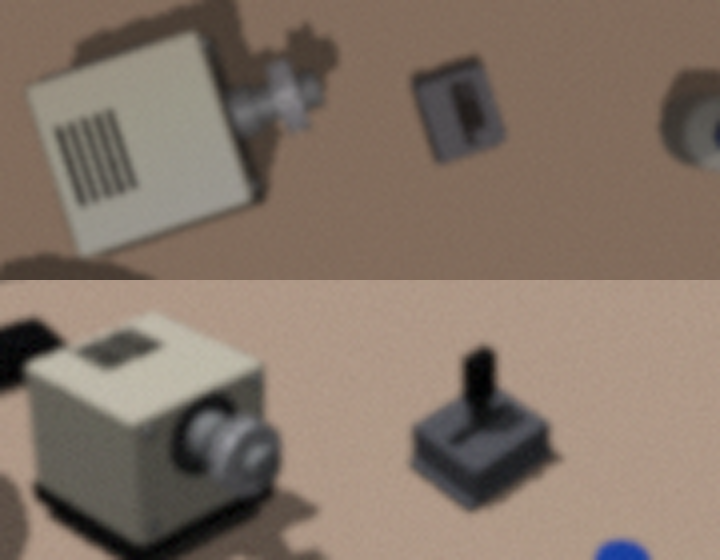

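The crops confirm the pulley sits out near the shaft end and the clip stands in its slot. In world axes the shaft points along (0.342, -0.940), and the drive yaw is about 20°. Lateral shaft coordinate is about 511.5 and the clip is at about (450, -187). Next I home the pulley with closed fingers, stopping on a force guard.

```bash
cat >> h.py <<'E'
A=np.radians(20.0); EX=np.array([np.cos(A),np.sin(A),0]); T=np.array([np.sin(A),-np.cos(A),0]); LAT=511.5
def rot(x):
    x=np.asarray(x,float); z=np.array([0,0,-1.]); return np.stack([x,np.cross(z,x),z],1)
def best(pos,x):   # of the two equal grasps, the one with the last joint nearer its middle
    c=[(abs(q[6]),rot(s*x)) for s in(1,-1) if (q:=inverse_kinematics(pos,rot(s*x))) is not None]
    return min(c,key=lambda k:k[0])[1]
def P(t,z,lat=None): return (LAT if lat is None else lat)*EX+t*T+np.array([0,0,z])
def st(m=""):
    s=read_state(); p=np.array(s["eef_pos"]); f=np.array(s["ft_force"])
    print(m,"time %.2f lat %.2f t %.2f z %.2f gap %.1f"%(s["time"],p@EX,p@T,p[2],s["finger_gap"]),"F lat/t/z",np.round([f@EX,f@T,f[2]],2)); return s
E
python3 - <<'E'
from h import *
st()
clamp(); p=P(190,165); R=best(p,T)
movep(p,R); st("above")
movel(P(190,101),max_speed=200); st("down")
print(movel(P(172,101),max_speed=60,guard=8)); st("near")
print(movel(P(124,101),max_speed=20,guard=8)); st("push")
for n in("top","side"):
    c=camera(n); cv2.imwrite(f"pics/{n}1.png",c["image"])
E
```

```text
time 0.10 lat 381.50 t -494.69 z 230.78 gap 85.4 F lat/t/z [ 0.16  0.22 -0.45]
above time 3.35 lat 511.95 t 189.08 z 164.96 gap 0.2 F lat/t/z [-0.49 -0.22 -0.78]
down time 3.82 lat 511.55 t 190.17 z 101.44 gap 0.0 F lat/t/z [-0.31 -0.09  0.8 ]
False
near time 4.27 lat 511.76 t 171.50 z 101.37 gap -0.2 F lat/t/z [-0.48  0.83 -0.34]
True
push time 5.65 lat 511.43 t 145.60 z 100.97 gap 0.1 F lat/t/z [ 0.06  4.71 -0.19]
```

```bash
python3 - <<'E'
from h import *
print(movel(P(138,101),max_speed=15,guard=10)); st("push2")
a=cv2.imread("pics/side1.png")[140:220,250:350]
movel(P(168,101),max_speed=120); st("back")
movel(P(185,165),max_speed=200); st("up")
c=camera("side"); np.savez("side2.npz",**{k:np.array(v) for k,v in c.items()}); b=c["image"][140:220,250:350]
cv2.imwrite("pics/crop2.png",cv2.resize(np.hstack([a,b]),None,fx=4,fy=4,interpolation=cv2.INTER_CUBIC))
E
```

```text
True
push2 time 6.04 lat 511.38 t 145.56 z 101.05 gap -0.1 F lat/t/z [ 0.72  5.3  -0.93]
back time 6.38 lat 511.37 t 167.97 z 100.92 gap 0.4 F lat/t/z [-0.  -0.6 -0.5]
up time 6.87 lat 511.70 t 184.16 z 165.24 gap 0.1 F lat/t/z [ 0.04 -0.62 -0.25]
```

View pics/crop2.png

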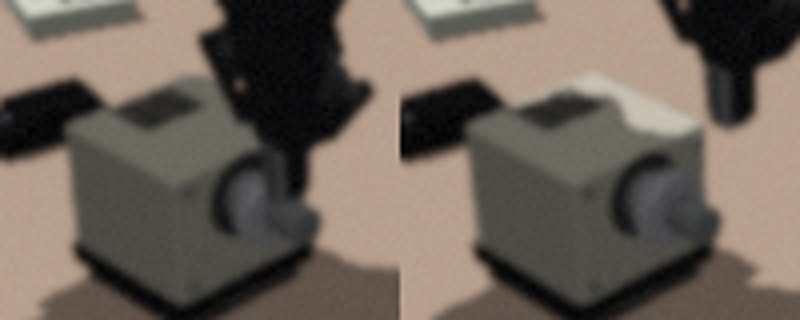

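The pulley moved in and now rests on its shoulder: both pushes stopped hard at the same place (t = 145.6). Only 7 s have been used, so I probe the shaft laterally from both sides for its exact x.

```bash
python3 - <<'E'
from h import *
r=[]
for s in(1,-1):
    movel(P(162,130,LAT+s*36),max_speed=200)
    movel(P(162,77,LAT+s*36),max_speed=150)
    g=movel(P(162,77,LAT+s*17),max_speed=15,guard=4); x=st(f"probe {s} {g}"); r.append(np.array(x["eef_pos"])@EX)
    movel(P(162,77,LAT+s*36),max_speed=150)
    movel(P(162,130,LAT+s*36),max_speed=200)
print("lat",np.mean(r),"half",(r[0]-r[1])/2)
E
```

```text
probe 1 True time 8.60 lat 537.57 t 161.96 z 77.03 gap -0.0 F lat/t/z [ 2.57  2.27 -0.31]
probe -1 True time 11.30 lat 491.71 t 161.89 z 76.61 gap -0.1 F lat/t/z [-0.04 -0.06 -0.78]
lat 514.6439121255214 half 22.93097541141543
```

Shaft axis at lateral 514.64; the measured half-width of 22.93 mm matches the expected 12 + 11. Next I pick the clip by its 16 mm sides, so the grip centres it laterally, then look.

```bash
sed -i 's/LAT=511.5/LAT=514.64/' h.py; python3 - <<'E'
from h import *
open_gripper()
b=np.radians(19.3); ex=np.array([np.cos(b),np.sin(b),0])
p=361.2*EX+329.6*T; print(p)
R=best(p+[0,0,130],ex); movep(p+[0,0,130],R); st("above")
movel(p+[0,0,49],max_speed=120); st("at")
for n in("top","side"):
    c=camera(n); cv2.imwrite(f"pics/{n}3.png",c["image"])
clamp(); st("gripped")
movel(p+[0,0,75],max_speed=60); st("lift"); movel(p+[0,0,190],max_speed=200)
a=cv2.imread("pics/side3.png")[190:310,270:390]; c=camera("side")["image"][150:270,270:390]
cv2.imwrite("pics/crop3.png",cv2.resize(np.hstack([a,c]),None,fx=3,fy=3,interpolation=cv2.INTER_CUBIC))
E
```

```text
[ 452.14681387 -186.18501204    0.        ]
above time 14.23 lat 361.50 t 329.26 z 129.95 gap 85.6 F lat/t/z [-0.09 -0.64 -0.69]
at time 15.06 lat 361.43 t 329.76 z 49.44 gap 85.4 F lat/t/z [ 0.54 -0.23 -0.72]
gripped time 15.80 lat 361.21 t 329.62 z 49.05 gap 14.4 F lat/t/z [-0.75 -0.21  2.05]
lift time 16.38 lat 361.33 t 329.61 z 75.21 gap 14.2 F lat/t/z [ 0.44 -0.01 -0.67]
```

View pics/crop3.png

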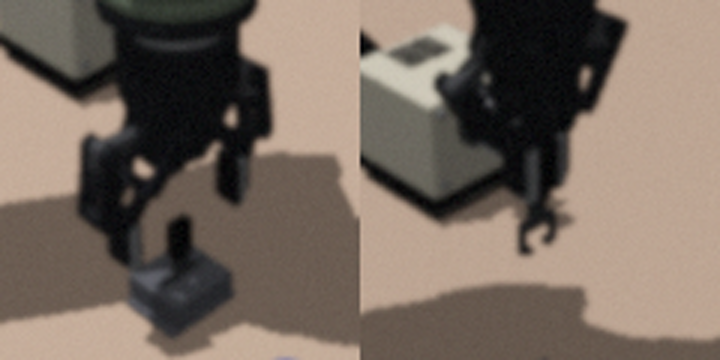

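The clip is held and hangs upright below the fingers. Next I touch its face gently on the pulley face to locate the groove.

```bash
python3 - <<'E'
from h import *
R=best(P(150,200),EX); movep(P(150,200),R); st("above")
movel(P(143,140.7),max_speed=120); wait(0.2); st("beside")
g=movel(P(126,140.7),max_speed=8,guard=3); s=st(f"touch {g}")
t=np.array(s["eef_pos"])@T
for n in("top","side"):
    c=camera(n); cv2.imwrite(f"pics/{n}4.png",c["image"])
movel(P(t+1.8,140.7),max_speed=10); wait(0.2); st("over groove"); print("tc",t)
c=cv2.imread("pics/side4.png")[130:230,260:380]
cv2.imwrite("pics/crop4.png",cv2.resize(c,None,fx=5,fy=5,interpolation=cv2.INTER_CUBIC))
E
```

```text
above time 18.10 lat 513.96 t 150.81 z 199.43 gap 14.3 F lat/t/z [ 0.23  0.56 -0.82]
beside time 18.95 lat 514.89 t 143.22 z 141.35 gap 14.3 F lat/t/z [ 0.06 -0.9   0.02]
touch True time 20.05 lat 514.51 t 135.81 z 140.54 gap 14.3 F lat/t/z [0.46 2.92 0.4 ]
over groove time 20.71 lat 514.63 t 137.51 z 140.67 gap 13.9 F lat/t/z [-0.07 -0.12 -0.7 ]
tc 135.81407990926584
```

View pics/crop4.png

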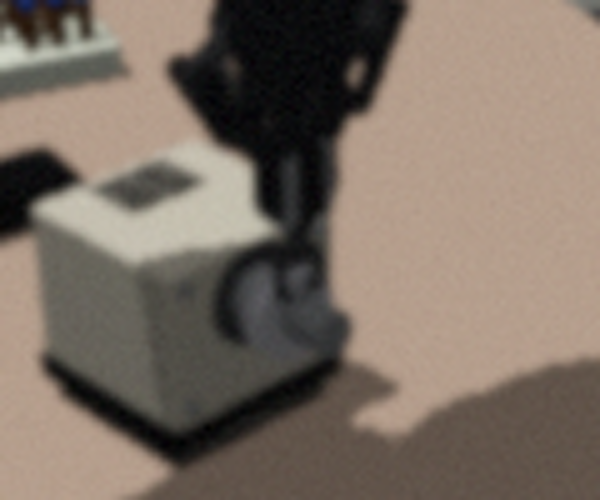

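Contact is confirmed on the pulley face. I touch once more with averaged readings, then descend gently to the first contact: about z 132 means the groove core, about 137 the full shaft.

```bash
cat >> h.py <<'E'
def avg(n=15):
    a=[]
    for _ in range(n): s=read_state(); a.append(np.r_[s["eef_pos"],s["ft_force"]]); wait(0.02)
    a=np.mean(a,0); r=np.r_[a[:3]@EX,a[:3]@T,a[2],a[3:]@EX,a[3:]@T,a[5]]; print("avg lat/t/z F",r.round(2)); return r
E
python3 - <<'E'
from h import *
print(avg()[1])
print(movel(P(132,140.7),max_speed=5,guard=2.5)); t=avg()[1]
movel(P(t+1.8,140.7),max_speed=10); avg()
g=movel(P(t+1.8,129.5),max_speed=10,guard=4); print(g); st(); avg(); print("t",t)
E
```

```text
avg lat/t/z F [ 5.1463e+02  1.3756e+02  1.4068e+02 -3.0000e-02  1.3000e-01 -3.9000e-01]
137.55928086277726
True
avg lat/t/z F [5.1432e+02 1.3593e+02 1.4035e+02 2.5000e-01 2.1700e+00 4.5000e-01]
avg lat/t/z F [ 5.1461e+02  1.3762e+02  1.4066e+02  1.6000e-01  8.0000e-02 -5.1000e-01]
True
 time 23.22 lat 515.03 t 137.74 z 132.10 gap 14.5 F lat/t/z [1.47 0.04 4.12]
avg lat/t/z F [515.03 137.74 132.13   1.26   0.     4.62]
t 135.92975608934017
```

First contact is exactly at the core height (132.1) with almost no side force. Pressing home.

```bash
python3 - <<'E'
from h import *
s=read_state(); p=np.array(s["eef_pos"])
g=movel(P(137.65,118.0),max_speed=12,guard=17); print(g); st("pressed"); avg()
c=camera("side"); cv2.imwrite("pics/side5.png",c["image"])
cv2.imwrite("pics/crop5.png",cv2.resize(c["image"][130:230,260:380],None,fx=5,fy=5,interpolation=cv2.INTER_CUBIC))
E
```

```text
False
pressed time 24.77 lat 514.80 t 137.61 z 118.16 gap 14.5 F lat/t/z [ 2.   -0.21  2.69]
avg lat/t/z F [ 5.1478e+02  1.3764e+02  1.1813e+02  2.1600e+00 -5.0000e-01  3.2000e+00]
```

View pics/crop5.png

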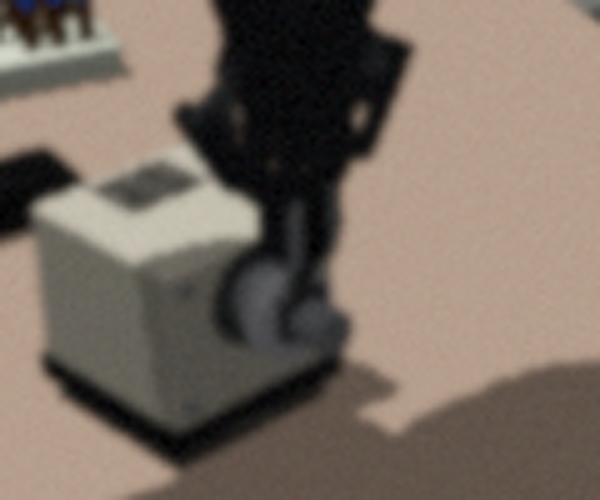

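The tool reached the seated height (118.1) with only 3 N left on it. I check that the bridge rests on the core with a small guarded press, then release.

```bash
python3 - <<'E'
from h import *
g=movel(P(137.65,115.5),max_speed=6,guard=9); print(g); st("check"); avg()
if g:
    open_gripper(); st("open"); movel(P(137.65,190),max_speed=150); movep(P(225,210),np.array(read_state()["tool_rot"])); st("away"); wait(0.3); avg()
for n in("top","side"):
    c=camera(n); np.savez(f"{n}6.npz",**{k:np.array(v) for k,v in c.items()})
    W=cloud(c); lat=W@EX-LAT; t=W@T; z=W[...,2]
    m=(abs(lat)<25)&(t>118)&(t<170)&(z>117)&(z<150)
    print(n,m.sum(),"block lat/t/z med",[np.round(np.median(a[m]),1) for a in(lat,t,z)],"zmax",np.round(np.sort(z[m])[-5:],1))
    if n=="side": cv2.imwrite("pics/crop6.png",cv2.resize(c["image"][130:230,260:380],None,fx=5,fy=5,interpolation=cv2.INTER_CUBIC))
E
```

```text
True
check time 25.31 lat 514.91 t 137.65 z 117.96 gap 14.7 F lat/t/z [-0.29 -0.49  8.04]
avg lat/t/z F [ 5.1493e+02  1.3766e+02  1.1798e+02 -7.2000e-01 -5.1000e-01  8.5500e+00]
open time 26.24 lat 515.23 t 137.56 z 117.85 gap 85.2 F lat/t/z [ 0.69  0.43 -0.14]
away time 27.32 lat 513.95 t 225.99 z 208.90 gap 85.2 F lat/t/z [-0.08 -0.62 -0.54]
avg lat/t/z F [ 5.1473e+02  2.2451e+02  2.0989e+02 -4.0000e-02 -1.1000e-01 -2.6000e-01]
top 21 block lat/t/z med [np.float64(0.5), np.float64(137.9), np.float64(139.7)] zmax [140.7 140.7 141.5 142.3 143.2]
side 81 block lat/t/z med [np.float64(-5.1), np.float64(140.0), np.float64(131.7)] zmax [140.3 140.3 140.6 140.6 141. ]
```

View pics/crop6.png

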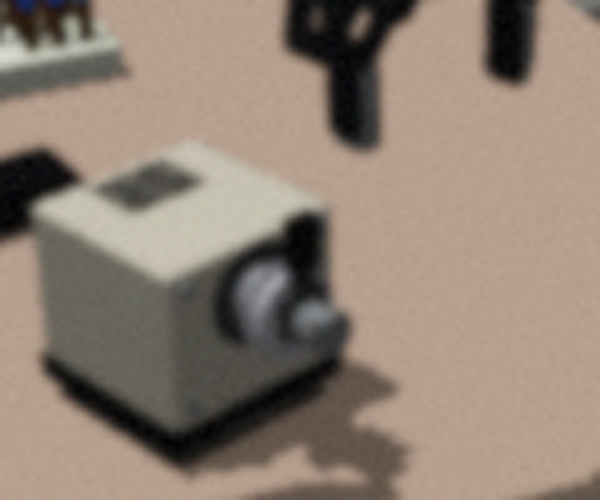

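The released clip stands upright astride the shaft, just outside the pulley. Its block top reads about 140–141 mm against 141 expected when seated, so I hand it in.

```bash
python3 -c "
from h import *
finish_job(); st()"
```

```text
the job is handed in; nothing more can be done
the job is handed in; nothing more can be done
```

The pulley is home, the clip is seated in the groove and released, and the job was handed in at about 28 s of the 54 s limit. No verdict is reported, so this rests on my own checks.

- **Pulley:** I pushed it in with the closed fingers under a force guard. Two pushes stopped hard at the same place, about 8–10 N above friction-free motion.
- **Locating the groove:** I touched both sides of the shaft to find its axis. I then touched the held clip lightly (2–3 N) on the pulley face to find the groove.
- **Clip seating:** First contact on the way down was at the core height, not the full-shaft height. It snapped home without tripping the force guard, set about 17 N above the 4.6 N contact force. A further small press met the bridge at once, with about 8.5 N on the tool.
- **After release:** The gripper moved clear and reads zero force. The clip stands upright just outside the pulley, with its block top at 140–141 mm where 141 is expected.
- **Bystanders:** No move went near the bottle, screwdriver or mouse, but I did not re-measure their positions at the end.

**Disagreements:**
- The two cameras put the shaft 1–4.5 mm off sideways, so I used the touch result instead. The last side-camera block reading (-5 mm sideways) sees only one face plus that offset. The top camera gave +0.5 mm.
- The gripper read a 14.4 mm gap on the 16 mm block, with no visible effect.

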